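# Load the amber colour standard into the shade photometer

### The arm

A 6-joint arm with a two-finger parallel gripper is mounted at the origin on the work surface. World frame = base frame: x ahead of the robot, y to its left, z up, the work surface at z = 0. Lengths are in m, angles in rad, forces in N, time in s.
With the tool pointing down it reaches from about 0.3 to 0.85 m from the base axis. Payload 4.2 kg.
Tool frame: the origin (TCP) lies at the very end of the fingers, on their centre line; the grasp point (between the pads) lies 19 mm behind it (robot.hold_point_z is the distance from the TCP to the grasp point, in m); z points along the fingers, y is the line along which they close (so a half turn about z gives the same grasp; the last joint's range is limited). The gripper opens to 91 mm and grips with 3 to 60 N. Pads are 32 mm wide; open, the fingers measure 118 mm over their backs; the gripper's body (76 mm by 178 mm) begins 60 mm behind the grasp point.
Start: joints at [1.31, 0.32, 1.565, -0, 1.257, -0.02], TCP at [0.137, 0.558, 0.214] pointing down, gripper open.
Joint ranges: [-3.11, 3.11], [-0.84, 2.01], [0.21, 2.61], [-1.34, 4.49], [0.05, 2.63], [-2.56, 2.56]. Speed limits (rad/s): [2.57, 2.57, 3.14, 3.14, 3.14, 3.14].

### API

Orientations are given as [roll, pitch, yaw] about the fixed x, y, z axes, in that order (R = Rz(yaw) Ry(pitch) Rx(roll)).
In Python, from rig import robot gives the robot as it stands.
- The arm moves only by the tool step_arm, never from a script. Its argument "moves" is a list of rows, each a list of 5 numbers: the finger opening in cm, from 0 to 9.12, then the shift along the tool's x, y, z in cm, then the turn about the tool's z in rad. A call has 1 to 10 rows; each row is the pose to reach, as a shift and turn from the pose commanded when the call began, along the tool's axes at that moment; what a row does not reach only later rows make up. A row lasts 1/8 s, in which the tool goes at most 62.5 mm and 10.7 degrees, less where a joint would pass 70% of its speed; a pose out of reach is approached as far as the arm can. A call with a gripper value outside its range is refused whole. The fingers move at their own pace and stop on an object; "force" is the grip in N (left out, the last holds). Time passes only in rows, so rows that repeat a pose let the fingers close. It gives the time, the measured TCP pose, the force, the opening and the grip force at its end, in the units of the state.
- robot.sense(): the state, without advancing time (a new reading comes with each control period).
- robot.get_image(name): name is "side" or "top"; returns a dict with "pixels" (480x640x3 uint8, red, green, blue), "camera_matrix" (3x3 intrinsics, pixels), "rvec" (rotation vector, rad) and "tvec" (3), from world to camera coordinates, as OpenCV has them. Camera axes: x right, y down, z forward; pixel columns grow to the right and rows downward; lengths in m; the calibration is good to about 2 mm. A picture is of the moment at which its call begins. There is no depth.
- robot.hand_in(): hands the job in; it is judged then, once.
Trained networks look in a picture, given as the dict that the camera call returned (one of the last four; its "shot" number tells which), for a name from the list of things; names that differ only in an ending like _2 or _b are one class to them, and where a whole thing is asked for, a point or a joint stands for the part that bears it (a point fixed in the world has none). Each returns a list of dicts, best first, with "conf" (0 to 1); they miss things now and then, are a little off and sometimes report something else, mostly with a low value. They report only what shows in the picture. A call takes as long as a camera call. They do not tell look-alikes from the thing itself.
- robot.recognise(target, picture): "point" ([column, row] in pixels, amid what is visible of it).
- robot.silhouettes(target, picture): "region" (480x640 bool, what is visible of it) and "point" ([column, row] in pixels, amid what is visible of it).
The state is a dict: "time": time; "q": joint angles; "qvel": joint speeds; "joint_efforts": joint torques, N m; "ee_pos": TCP position; "ee_rot": TCP orientation; "wrist_force": force on the tool from outside, world axes, zero at the start; "moment": the same for the moment, N m; "finger_gap": finger opening in m; "grip_force": force on a finger pad.
Only numpy, scipy, OpenCV 4.12 (cv2) and the standard library are available. Lean on these libraries where they do the work, as an engineer would, in place of code of your own. Each camera call takes 0.05 s, during which the arm holds its last target. There are 200 camera calls.

### The job

Take the amber glass cell with the orange cap out of the rack and set it upright in the photometer's cell well with its clear faces across the light path (towards the red ticks beside the well), holding it by its frosted faces or its cap and never putting the fingers on its clear faces. Press it gently past the well's spring clip until you feel it bottom on the spacer, which lies at an unknown depth, and let go; then swing the black hood shut over it without slamming. Leave the other cells, the plaster cast and the jar where they are.

Things in the scene. Friction and masses are not known exactly. Their poses are not given: they have to be found in the camera images.
- cell: Amber glass cell to be loaded: 25 x 25 mm, 70 mm tall, plus a round orange cap (22 mm wide, 12 mm high); about 80 g. Origin: centre of its underside, z up. Its clear amber faces look to +y and -y (the white line on the cap runs along y), its whitish frosted faces to +x and -x. Either clear face may face the lamp. More than 25 N on its underside breaks it.
- cell_blank: Bystander: same-size cell with pale blue-grey clear faces and a white cap, standing in the rack. Origin and axes as the amber cell.
- cell_green: Bystander: same-size cell with green clear faces and a green cap, standing in the rack. Origin and axes as the amber cell.
- rack: Fixed blue rack block, 60 (x) x 150 (y) x 24 mm high, origin at the centre of its underside. Three square pockets, 28 mm wide, floors 10 mm above its underside, lie along its y at -48, 0 and +48 mm. The cells stand in them in any order, clear faces towards the rack's +y and -y.
- photometer: Fixed white bench photometer, 240 (x) x 170 (y) x 85 mm high, display to its front (-x). Origin: centre of its underside. The cell well is at x = +35, y = +50 mm. On the well's bottom lies a black spacer plate of unknown thickness: it stops the cell with its underside somewhere between 26 and 42 mm below the deck.
- well (a point): Centre of the square mouth of the cell well, on the flat deck; axes as the photometer's. 27 x 27 mm, with a 2 mm bevel. The light path runs along y, marked by two red ticks on the deck. A leaf spring in the -x wall stands 4 mm into the well, a ramp from 6 to 23 mm below the deck: pushing the cell past it takes about 2 to 10 N, and it then holds the cell where it is left.
- hood (a joint): Angle of the black stray-light hood (rad): 0 = shut flat on the deck, 2.1 = fully open; a stiff hinge that stays where it is left (about 0.1 N m to move). The hood is a box open below: 72 mm along the well's x, 77 mm along its y, 63 mm high.
- hood_hinge (a point): Middle of the hood's hinge axis, 33 mm to +y of the well point and 2 mm higher; the axis runs along the well's x. The hood opens upwards and over to +y, beyond the photometer's left edge. This frame turns with the hood: in it the hood spans y from -79 to -2 mm and z from 0 to 63 mm (its outer top face).
- hood_tab (a point): Middle of the upper face of the hood's blue lift tab (30 along x, 18 along y, 4 mm thick), which sticks out of the free edge of the hood's top face; turns with the hood. With the hood shut it is 55 mm to -y of the well centre and 65 mm above the deck.
- cast: Bystander: plaster cast of a jaw, 55 x 60 x 33 mm, loose on the bench, origin under its centre.
- jar: Bystander: small orange jar with a white lid, 48 mm diameter, 55 mm high, loose on the bench, origin under its centre.
Things that resemble listed ones, but are neither listed nor needed, are in the scene too. Leave any pink or yellow look-alike of the cell alone.

How it is judged:
On the way:
1. with the hood still open, the amber cell stands in the well, pressed down to the spacer, clear faces across the light path (z of cell in the frame of spacer below 0.0015 m and horizontal distance between cell and well below 0.005 m and angle between the y axis of cell and the y axis of well, either way round below 0.12 rad and angle between cell's own z axis and vertical below 0.08 rad and value of joint hood above 1 rad), for 0.2 s.
At the end, for the whole second after the job is handed in: The amber cell stands at rest in the photometer's well, within 5 mm of its centre and upright within 0.08 rad, fully home (its underside no more than 1.5 mm above the spacer), its clear faces across the light path within 0.12 rad, and the hood is shut (below 0.06 rad) (z of cell in the frame of spacer below 0.0015 m and horizontal distance between cell and well below 0.005 m and angle between the y axis of cell and the y axis of well, either way round below 0.12 rad and angle between cell's own z axis and vertical below 0.08 rad and linear speed of cell below 0.01 m/s and value of joint hood below 0.06 rad); the robot touches nothing.
It fails at once if the cell is pressed on the spacer with more than 25 N (contact force between cell and spacer above 25 N).
It fails at once if the fingers touch a clear face of the amber cell (contact force between the fingers and cell_c1 above 0.5 N or contact force between the fingers and cell_c2 above 0.5 N).
It fails at once if the hood is slammed (moves shut faster than 3 rad/s) (velocity of joint hood below -3 rad/s).
It fails at once if another cell, the cast or the jar is moved by more than 20 mm (distance of any of cell_blank, cell_green, cast, jar from where it was at the start of the episode above 0.02 m).
It also fails if it takes over 64 s, if anything falls off the work surface, if the arm or the gripper's body presses on something with over 40 N, if the wrist force passes 120 N, or if a joint passes its speed limit or range.

## Working session

There is one attempt and no reset: what is moved stays moved. The work goes in short steps, Python scripts to look and compute and a tool call to move; the robot and the scene stay as the last step left them, time stands still between calls to the robot, and variables do not carry over. Pictures are saved under pics/ and viewed, at most 10 in all, crops included, and the job is handed in when it is done.

Besides the shell and the picture viewer there is one more tool, called after "Request:" by a JSON object that holds its "method" and its "body". step_arm: Moves the arm, as the interface text tells. Its arguments: {"type":"object","properties":{"moves":{"type":"array","items":{"type":"array","items":{"type":"number"}}},"force":{"type":"number"}},"required":["moves"]}

```bash
ls; mkdir -p pics; python3 - <<'E'
from rig import robot
import cv2
s=robot.sense();print(s)
for n in("side","top"):
    p=robot.get_image(n);cv2.imwrite(f"pics/{n}0.png",p["pixels"][:,:,::-1])
    print(n,p["camera_matrix"],p["rvec"],p["tvec"])
    for t in("cell","cell_blank","cell_green","rack","photometer","hood","hood_tab","cast","jar"):
        print(t,[([round(float(v)) for v in d["point"]],round(d["conf"],2)) for d in robot.recognise(t,p)][:5])
E
```

```text
pics
{'time': 0.0, 'q': array([ 1.31002379e+00,  3.20295581e-01,  1.56565469e+00, -3.04669718e-05,
        1.25739584e+00, -1.99954375e-02]), 'qvel': array([-0.0003624 , -0.00073295, -0.00118573,  0.00068107, -0.00167066,
       -0.00043139]), 'joint_efforts': array([ 6.91601745e-04, -4.12472177e+01, -2.31967521e+01,  7.29077635e-02,
        4.57148720e-02, -1.41799742e-04]), 'ee_pos': array([0.13699124, 0.55793212, 0.21312762]), 'ee_rot': array([-3.13983896e+00, -6.09830326e-06,  2.90082497e+00]), 'wrist_force': array([ 0.42028655, -0.27061707, -0.52494662]), 'moment': array([ 0.00981505,  0.04919514, -0.06654749]), 'grip_force': 0.0, 'finger_gap': 0.09138583635685209}
side [[550.00873242   0.         313.65048676]
 [  0.         550.00873242 244.84808306]
 [  0.           0.           1.        ]] [ 2.40165335 -0.09147993  0.01503889] [-0.61211578  0.05758461  1.08091943]
cell [([260, 449], 0.93), ([215, 374], 0.89), ([269, 389], 0.58)]
cell_blank [([277, 358], 0.92)]
cell_green [([284, 334], 0.92)]
rack [([281, 388], 0.67)]
photometer [([238, 219], 0.87), ([283, 336], 0.6)]
hood [([240, 150], 0.84), ([239, 220], 0.34)]
hood_tab [([240, 152], 0.73), ([237, 220], 0.31)]
cast [([382, 354], 0.92)]
jar [([385, 269], 0.8)]
top [[439.87998269   0.         313.22780578]
 [  0.         439.87998269 243.94532866]
 [  0.           0.           1.        ]] [ 2.18664379 -2.1573962   0.13051844] [-0.11997923  0.59048595  0.96600039]
cell [([404, 275], 0.62), ([442, 283], 0.6), ([387, 315], 0.56)]
cell_blank [([366, 196], 0.72), ([383, 272], 0.46)]
cell_green [([363, 261], 0.58)]
rack [([373, 271], 0.77)]
photometer [([230, 301], 0.61)]
hood [([168, 291], 0.69)]
hood_tab [([168, 290], 0.98)]
cast [([368, 196], 0.71)]
jar [([296, 181], 0.72)]
```

View pics/side0.png

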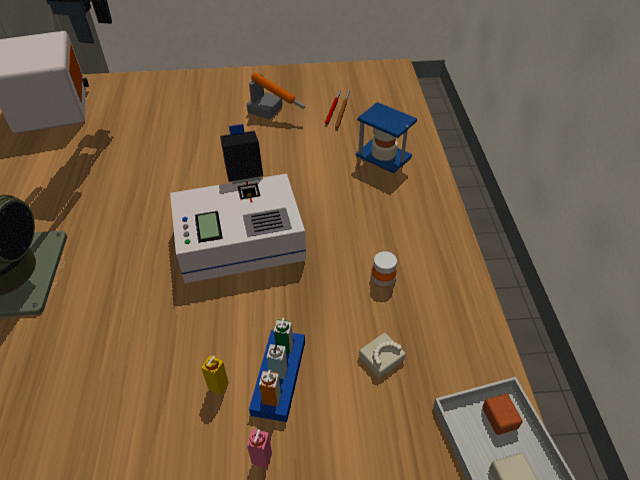

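View pics/top0.png

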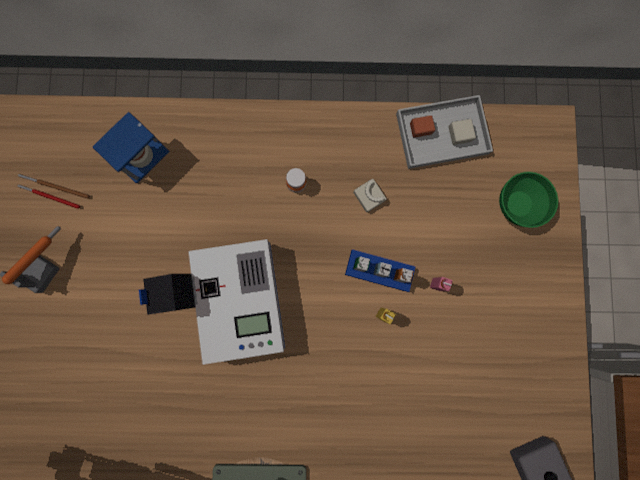

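The side view shows the amber cell in the rack's near pocket at (269,389), with blank (277,358), green (284,334), and look-alikes yellow (215,374) and pink (260,449) off the rack. In the top view, amber is at (405,275), blank (385,269), green (363,263), pink (442,284), yellow (387,316). The well is at (209,288) and the open hood at (168,293). I choose the orange-capped cell in the rack and will check it in a close crop.

```bash
python3 - <<'E'
import cv2,numpy as np
t=cv2.imread("pics/top0.png");s=cv2.imread("pics/side0.png")
z=lambda im,x,y,w,h,k:cv2.resize(im[y:y+h,x:x+w],None,fx=k,fy=k,interpolation=cv2.INTER_CUBIC)
a=z(t,340,245,80,50,5); b=z(t,185,235,100,62,4); c=z(s,245,310,70,110,5); d=z(s,165,170,150,110,5)
o=np.zeros((600,800,3),np.uint8)
o[:250,:400]=a;o[:248,400:]=b;o[250:600,:350]=c[200:550];o[250:600,350:800]=z(s,165,175,150,116,3)[:350-2+0].copy() if 0 else cv2.resize(z(s,165,175,150,116,3),(450,350))
cv2.imwrite("pics/crop1.png",o)
E
```

```text
(no output)
```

View pics/crop1.png

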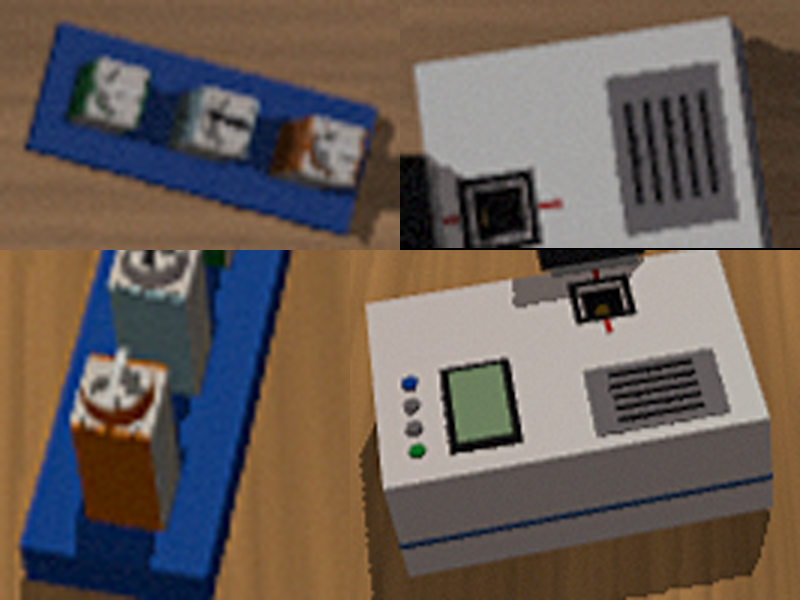

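```bash
cat > h.py <<'E'
import numpy as np,cv2
from scipy.optimize import least_squares
K={'side':(550.0087,313.6505,244.8481),'top':(439.88,313.2278,243.9453)}
RT={'side':([2.40165335,-0.09147993,0.01503889],[-0.61211578,0.05758461,1.08091943]),'top':([2.18664379,-2.1573962,0.13051844],[-0.11997923,0.59048595,0.96600039])}
def proj(c,P):
    f,cx,cy=K[c];R=cv2.Rodrigues(np.array(RT[c][0]))[0]
    q=np.atleast_2d(P)@R.T+RT[c][1];return q[:,:2]/q[:,2:]*f+[cx,cy]
def ray(c,uv,z):
    f,cx,cy=K[c];R=cv2.Rodrigues(np.array(RT[c][0]))[0];o=-R.T@np.array(RT[c][1])
    d=R.T@np.array([(uv[0]-cx)/f,(uv[1]-cy)/f,1]);return o+d*(z-o[2])/d[2]
def tri(ps,qs):
    return least_squares(lambda X:np.concatenate([proj('top',X)[0]-ps,proj('side',X)[0]-qs]),[.5,.3,.05]).x
E
python3 - <<'E'
from h import *
np.set_printoptions(precision=4,suppress=True)
print("rack",[ray('top',p,.024) for p in[(352.4,249.4),(415.4,266),(410,291.8),(345.4,274.6)]],[ray('side',p,.024) for p in[(249.4,409.6),(287.4,415)]])
print("ph",[ray('top',p,.085) for p in[(188.75,251.25),(267,239.2),(282,355),(203,363)]])
print("phs",[ray('side',p,.085) for p in[(170.7,192.6),(288.3,175),(305,229.6),(177.3,253.8)]])
print("well",ray('top',(209.5,287.2),.085),ray('side',(249,190.9),.085))
print("ticks",ray('top',(197.5,290),.085),ray('top',(223,286),.085),ray('side',(247.3,182.3),.085),ray('side',(251.3,200.5),.085))
# amber cap: top crop ~(337,142); side crop ~(121,375)
print("cap",ray('top',(340+337/5,245+140/5),.092),ray('side',(245+121/5,310+325/5),.092))
E
```

```text
rack [array([ 0.5817, -0.202 ,  0.024 ]), array([ 0.5456, -0.3462,  0.024 ]), array([ 0.4869, -0.3331,  0.024 ]), array([ 0.5239, -0.1862,  0.024 ])] [array([ 0.4902, -0.3333,  0.024 ]), array([ 0.5489, -0.3467,  0.024 ])]
ph [array([0.5669, 0.1546, 0.085 ]), array([ 0.5952, -0.0119,  0.085 ]), array([ 0.3519, -0.0491,  0.085 ]), array([0.3338, 0.115 , 0.085 ])]
phs [array([0.3345, 0.1152, 0.085 ]), array([0.5728, 0.1486, 0.085 ]), array([ 0.5979, -0.0109,  0.085 ]), array([ 0.3636, -0.052 ,  0.085 ])]
well [0.491  0.1074 0.085 ] [0.4919 0.1066 0.085 ]
ticks [0.4848 0.1325 0.085 ] [0.4939 0.079  0.085 ] [0.4882 0.1331 0.085 ] [0.4967 0.0778 0.085 ]
cap [ 0.5264 -0.3122  0.092 ] [ 0.5264 -0.3137  0.092 ]
```

```bash
cat >> h.py <<'E'
from scipy.spatial.transform import Rotation as Ro
def go(s,x,y,z,yaw):
    R=Ro.from_euler('xyz',s['ee_rot']).as_matrix()
    d=R.T@(np.array([x,y,z])-s['ee_pos'])*100
    t=-(yaw-s['ee_rot'][2]);t=(t+np.pi)%(2*np.pi)-np.pi
    print('shift cm',d.round(2),'turn',round(t,3),'t',round(s['time'],2))
E
python3 - <<'E'
from h import *
from rig import robot
go(robot.sense(),.525,-.3133,.21,np.pi/2-.243)
E
```

```text
shift cm [-58.46 -75.41   0.39] turn 1.573 t 1.0
```

Request:
{"method": "step_arm", "body": {"moves": [[7,-58.5,-75.4,0.3,1.573],[7,-58.5,-75.4,0.3,1.573],[7,-58.5,-75.4,0.3,1.573],[7,-58.5,-75.4,0.3,1.573],[7,-58.5,-75.4,0.3,1.573],[7,-58.5,-75.4,0.3,1.573],[7,-58.5,-75.4,0.3,1.573],[7,-58.5,-75.4,0.3,1.573],[7,-58.5,-75.4,0.3,1.573],[7,-58.5,-75.4,0.3,1.573]]}}

```text
time: 2.25
ee_pos: [0.3921, -0.0145, 0.2124]
ee_rot: [3.14, -0.001, 1.327]
wrist_force: [1.6, 0.6, 0.1]
finger_gap: 0.0701
grip_force: 0.0
```

```bash
python3 - <<'E'
from h import *
from rig import robot
s=robot.sense();print(s['ee_pos'],s['ee_rot'],s['q']);go(s,.525,-.3133,.15,np.pi/2-.243)
E
```

```text
[ 0.39210164 -0.01453878  0.21242844] [ 3.14001935e+00 -7.84880777e-04  1.32683666e+00] [-6.67992418e-02  2.78281649e-02  1.93811853e+00  5.37060013e-04
  1.17395901e+00  1.76953889e-01]
shift cm [-25.79  20.1    6.25] turn -0.001 t 2.25
```

Request:
{"method": "step_arm", "body": {"moves": [[7,-25.8,20.1,3,0],[7,-25.8,20.1,3,0],[7,-25.8,20.1,3,0],[7,-25.8,20.1,3,0],[7,-25.8,20.1,3,0],[7,-25.8,20.1,4,0],[7,-25.8,20.1,4,0],[7,-25.8,20.1,4,0]]}}

```text
time: 3.25
ee_pos: [0.5239, -0.3097, 0.1722]
ee_rot: [-3.141, -0.001, 1.329]
wrist_force: [-0.4, 0.4, -0.4]
finger_gap: 0.0699
grip_force: 0.0
```

```bash
python3 - <<'E'
from h import *
from rig import robot
s=robot.sense();print(s['ee_pos'],s['ee_rot']);go(s,.525,-.3133,.056,np.pi/2-.243)
o=[]
for n,(x,y,w,h) in(("side",(200,280,160,120)),("top",(345,215,120,90))):
    p=robot.get_image(n)["pixels"][:,:,::-1]
    u=proj(n,[[.525,-.3133,.092]])[0];print(u)
    o.append(cv2.resize(p[y:y+h,x:x+w],(400,300) if 0 else (640,480))[:, :])
cv2.imwrite("pics/a1.png",cv2.resize(np.hstack(o),(800,300)))
E
```

```text
[ 0.52388459 -0.3097177   0.17216061] [-3.14070403e+00 -8.53591630e-04  1.32875719e+00]
shift cm [-0.33  0.2  11.62] turn 0.001 t 3.25
[268.26951648 374.81587602]
[407.91742823 273.65385072]
```

View pics/a1.png

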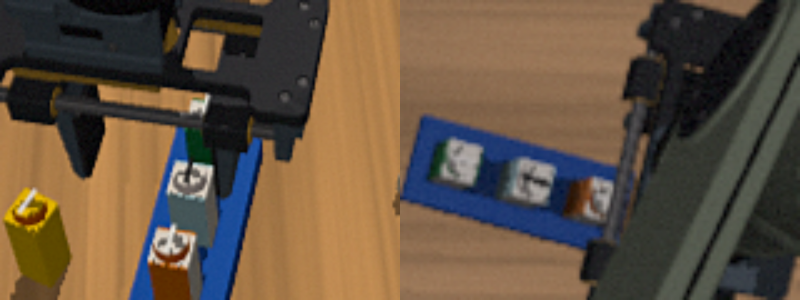

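The left half shows the open fingers straddling the row near (75,170) and (225,190), ahead of the amber cap at (170,245). The right half shows amber at (590,200) under the gripper edge. The pose agrees, so I descend.

Request:
{"method": "step_arm", "body": {"force": 25, "moves": [[5.5,-0.2,0.1,3,0],[5.5,-0.2,0.1,6,0],[5.5,-0.2,0.1,9,0],[5.5,-0.2,0.1,11.5,0],[5.5,-0.2,0.1,11.5,0],[5.5,-0.2,0.1,11.5,0]]}}

```text
time: 4.1
ee_pos: [0.5257, -0.3134, 0.0585]
ee_rot: [3.139, 0.001, 1.328]
wrist_force: [-0.5, -0.5, 0.3]
finger_gap: 0.0555
grip_force: 0.0
```

Request:
{"method": "step_arm", "body": {"force": 25, "moves": [[5,0,0,0.2,0],[2,0,0,0.2,0],[2,0,0,0.2,0],[2,0,0,0.2,0],[2,0,0,0.2,0],[2,0,0,0.2,0],[2,0,0,0.2,0],[2,0,0,0.2,0]]}}

```text
time: 5.1
ee_pos: [0.525, -0.3135, 0.0551]
ee_rot: [3.141, 0.0, 1.328]
wrist_force: [-1.1, -0.0, 3.3]
finger_gap: 0.0244
grip_force: 25.0
```

Request:
{"method": "step_arm", "body": {"moves": [[2,0,0,-3,0],[2,0,0,-6,0],[2,0,0,-9,0],[2,0,0,-12,0],[2,0,0,-12,0]]}}

```text
time: 5.72
ee_pos: [0.5261, -0.3141, 0.1769]
ee_rot: [3.137, 0.001, 1.328]
wrist_force: [0.4, 0.2, -0.0]
finger_gap: 0.0248
grip_force: 25.0
```

```bash
python3 - <<'E'
from h import *
from rig import robot
go(robot.sense(),.4914,.107,.165,np.pi/2+.158)
E
```

```text
shift cm [ 40.04 -13.51   1.07] turn -0.401 t 5.72
```

Request:
{"method": "step_arm", "body": {"moves": [[2,4,-1.4,0,-0.04],[2,9,-3,0,-0.09],[2,14,-4.7,0,-0.14],[2,19,-6.4,0,-0.19],[2,24,-8.1,0,-0.24],[2,29,-9.8,0,-0.29],[2,33,-11.1,0,-0.33],[2,37,-12.5,0,-0.37],[2,39,-13.2,0.5,-0.4],[2,39,-13.2,0.5,-0.4]]}}

```text
time: 6.98
ee_pos: [0.4892, 0.0978, 0.168]
ee_rot: [-3.138, -0.0, 1.73]
wrist_force: [-0.2, -0.9, -1.4]
finger_gap: 0.0246
grip_force: 25.0
```

```bash
python3 - <<'E'
from h import *
from rig import robot
s=robot.sense();print(s['ee_pos'],s['ee_rot']);go(s,.4914,.107,.165,np.pi/2+.158)
o=[]
for n,(x,y,w,h) in(("side",(190,120,120,90)),("top",(170,240,100,75))):
    P=robot.get_image(n);p=P["pixels"][:,:,::-1]
    print(n,[(np.round(d["point"],1),round(d["conf"],2)) for d in robot.recognise("cell",P)][:4])
    o.append(cv2.resize(p[y:y+h,x:x+w],(400,300),interpolation=cv2.INTER_CUBIC))
cv2.imwrite("pics/a2.png",np.hstack(o))
E
```

```text
[0.48921566 0.09782406 0.16797092] [-3.13771354e+00 -1.29463460e-05  1.73033182e+00]
shift cm [0.87 0.36 0.3 ] turn 0.002 t 6.97
side [(array([218.2, 373.7]), 0.98), (array([243.5, 167. ]), 0.8)]
top [(array([440.9, 284.6]), 0.79), (array([388.4, 315.3]), 0.64), (array([214.6, 285.4]), 0.63)]
```

View pics/a2.png

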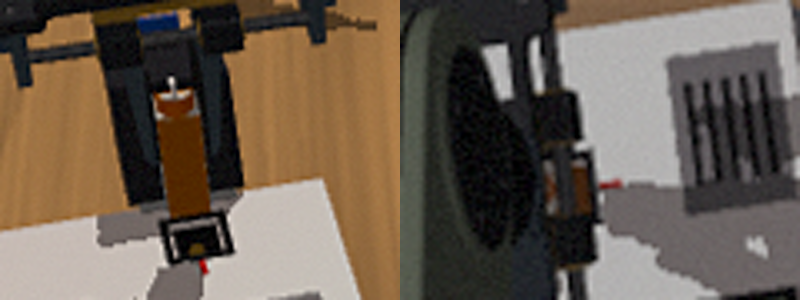

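```bash
python3 - <<'E'
from h import *
tcp=np.array([.4892,.0978,.168]);a=.158
y=np.array([-np.sin(a),np.cos(a),0]);x=np.array([np.cos(a),np.sin(a),0])
b=tcp-[0,0,.045]-.0125*y
c=proj('side',[b-.0125*x,b+.0125*x]);print((c-[190,120])*400/120)
w=np.array([.4914,.107,.085])
for sg in(.0135,.0155): print((proj('side',[w+i*sg*x+j*sg*y for i in(-1,1) for j in(-1,1)])-[190,120])*400/120)
E
```

```text
[[166.99908219 215.52339526]
 [209.64634344 208.57941671]]
[[176.772475   254.324002  ]
 [170.46896541 225.01085683]
 [221.38122248 246.9202066 ]
 [214.3909556  217.82492557]]
[[173.92693268 257.08487019]
 [166.74827185 223.40971044]
 [225.20382137 248.56520647]
 [217.11982681 215.17725672]]
```

The left half shows the amber cell hanging upright, its bottom edge at crop (163–210, 215), just behind the well mouth, which is centred at crop (196,237). This agrees with the calibration within about 1 mm. I move over the well and lower to just above the deck.

Request:
{"method": "step_arm", "body": {"moves": [[2,0.85,0.35,1,0],[2,0.85,0.35,2,0],[2,0.85,0.35,3,0],[2,0.85,0.35,3.4,0],[2,0.85,0.35,3.4,0],[2,0.85,0.35,3.4,0]]}}

```text
time: 7.92
ee_pos: [0.4931, 0.1058, 0.1363]
ee_rot: [3.141, -0.0, 1.728]
wrist_force: [0.3, -0.3, -1.0]
finger_gap: 0.0248
grip_force: 25.0
```

```bash
python3 - <<'E'
from h import *
from rig import robot
s=robot.sense();print(s['ee_pos'],s['ee_rot']);go(s,.4914,.107,.130,np.pi/2+.158)
P=robot.get_image("side");p=P["pixels"][:,:,::-1]
cv2.imwrite("pics/a3.png",cv2.resize(p[150:210,210:290],(800,600),interpolation=cv2.INTER_CUBIC))
a=.158;y=np.array([-np.sin(a),np.cos(a),0]);x=np.array([np.cos(a),np.sin(a),0])
b=s['ee_pos']-[0,0,.045]-.0125*y
print((proj('side',[b-.0125*x,b+.0125*x])-[210,150])*10)
w=np.array([.4914,.107,.085]);sg=.0155
print((proj('side',[w+i*sg*x+j*sg*y for i in(-1,1) for j in(-1,1)])-[210,150])*10)
E
```

```text
[0.4930624  0.1058383  0.13626605] [ 3.14079358e+00 -1.10954473e-04  1.72779949e+00]
shift cm [ 0.14 -0.15  0.63] turn -0.001 t 7.92
[[339.43018256 439.00831957]
 [463.86090684 418.42892317]]
[[321.78079804 471.25461057]
 [300.24481556 370.22913133]
 [475.61146411 445.6956194 ]
 [451.35948043 345.53177017]]
```

View pics/a3.png

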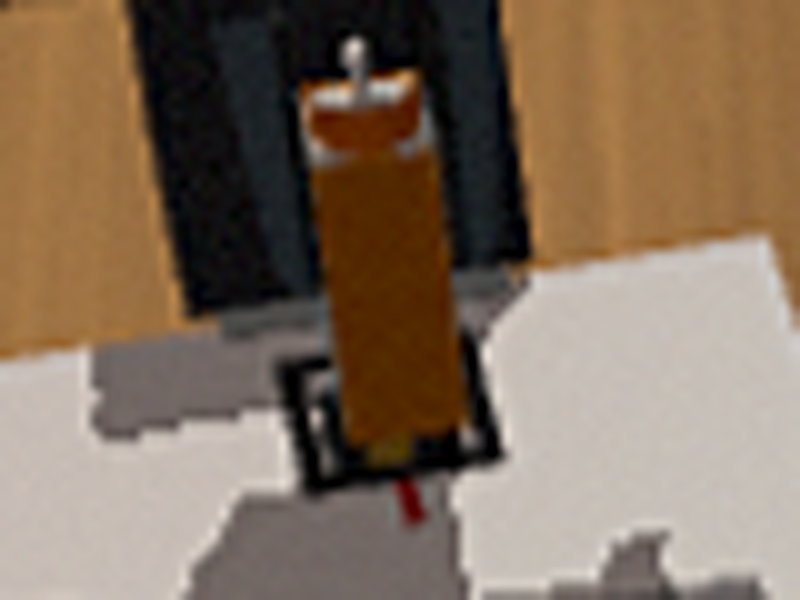

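The close crop shows the cell's lower front edge at (347,447)–(468,425) and the well frame centred at about (390,411). The cell sits about 2 mm too far to +x and slightly towards -y, so I correct and start in.

Request:
{"method": "step_arm", "body": {"moves": [[2,0.14,-0.19,0,0],[2,0.14,-0.19,0.1,0],[2,0.14,-0.19,0.3,0],[2,0.14,-0.19,0.5,0],[2,0.14,-0.19,0.7,0],[2,0.14,-0.19,0.8,0],[2,0.14,-0.19,0.8,0]]}}

```text
time: 8.85
ee_pos: [0.4907, 0.1069, 0.1279]
ee_rot: [-3.141, -0.0, 1.728]
wrist_force: [-0.8, 0.9, -0.2]
finger_gap: 0.0246
grip_force: 25.0
```

Request:
{"method": "step_arm", "body": {"moves": [[2,0,0,0.1,0],[2,0,0,0.2,0],[2,0,0,0.3,0],[2,0,0,0.3,0]]}}

```text
time: 9.35
ee_pos: [0.4906, 0.1069, 0.1249]
ee_rot: [-3.141, -0.0, 1.728]
wrist_force: [0.4, 0.0, -1.4]
finger_gap: 0.0248
grip_force: 25.0
```

Request:
{"method": "step_arm", "body": {"moves": [[2,0,0,0.1,0],[2,0,0,0.2,0],[2,0,0,0.3,0],[2,0,0,0.4,0],[2,0,0,0.5,0],[2,0,0,0.5,0]]}}

```text
time: 10.1
ee_pos: [0.4906, 0.1069, 0.1199]
ee_rot: [-3.141, -0.0, 1.728]
wrist_force: [0.4, -0.7, -2.1]
finger_gap: 0.0251
grip_force: 25.0
```

Request:
{"method": "step_arm", "body": {"moves": [[2,0,0,0.1,0],[2,0,0,0.2,0],[2,0,0,0.3,0],[2,0,0,0.4,0],[2,0,0,0.5,0],[2,0,0,0.5,0]]}}

```text
time: 10.85
ee_pos: [0.4912, 0.107, 0.1152]
ee_rot: [3.14, -0.0, 1.728]
wrist_force: [1.0, 0.2, 1.0]
finger_gap: 0.0245
grip_force: 25.0
```

Request:
{"method": "step_arm", "body": {"moves": [[2,0,0,0.1,0],[2,0,0,0.2,0],[2,0,0,0.3,0],[2,0,0,0.4,0],[2,0,0,0.5,0],[2,0,0,0.5,0]]}}

```text
time: 11.6
ee_pos: [0.4912, 0.107, 0.11]
ee_rot: [3.14, -0.0, 1.728]
wrist_force: [3.2, -0.3, 2.7]
finger_gap: 0.0248
grip_force: 25.0
```

Request:
{"method": "step_arm", "body": {"moves": [[2,0,0,0.1,0],[2,0,0,0.2,0],[2,0,0,0.3,0],[2,0,0,0.4,0],[2,0,0,0.4,0]]}}

```text
time: 12.22
ee_pos: [0.4911, 0.107, 0.1057]
ee_rot: [3.141, -0.0, 1.728]
wrist_force: [4.9, 0.3, -0.3]
finger_gap: 0.0247
grip_force: 25.0
```

Request:
{"method": "step_arm", "body": {"moves": [[2,0,0,0.1,0],[2,0,0,0.2,0],[2,0,0,0.2,0]]}}

```text
time: 12.6
ee_pos: [0.4909, 0.1069, 0.1039]
ee_rot: [3.141, -0.0, 1.728]
wrist_force: [4.8, 1.1, 1.1]
finger_gap: 0.0248
grip_force: 25.0
```

Request:
{"method": "step_arm", "body": {"moves": [[2,0,0,0.1,0],[2,0,0,0.1,0]]}}

```text
time: 12.85
ee_pos: [0.4908, 0.1069, 0.1029]
ee_rot: [3.141, -0.0, 1.728]
wrist_force: [5.0, 0.6, 1.3]
finger_gap: 0.025
grip_force: 25.0
```

Request:
{"method": "step_arm", "body": {"moves": [[2,0,0,0.1,0],[2,0,0,0.1,0]]}}

```text
time: 13.1
ee_pos: [0.4909, 0.1069, 0.1019]
ee_rot: [3.141, -0.0, 1.728]
wrist_force: [5.2, 1.4, 0.6]
finger_gap: 0.025
grip_force: 25.0
```

Request:
{"method": "step_arm", "body": {"moves": [[2,0,0,0.1,0],[2,0,0,0.1,0]]}}

```text
time: 13.35
ee_pos: [0.4909, 0.1069, 0.1009]
ee_rot: [3.141, -0.0, 1.728]
wrist_force: [4.8, 0.7, 1.5]
finger_gap: 0.025
grip_force: 25.0
```

Request:
{"method": "step_arm", "body": {"moves": [[2,0,0,0.1,0],[2,0,0,0.1,0]]}}

```text
time: 13.6
ee_pos: [0.491, 0.1069, 0.1005]
ee_rot: [3.141, -0.0, 1.728]
wrist_force: [4.0, 0.2, 4.9]
finger_gap: 0.0246
grip_force: 25.0
```

Request:
{"method": "step_arm", "body": {"moves": [[2,0,0,0.1,0],[2,0,0,0.1,0]]}}

```text
time: 13.85
ee_pos: [0.491, 0.107, 0.1004]
ee_rot: [3.14, -0.0, 1.728]
wrist_force: [2.6, 0.8, 11.4]
finger_gap: 0.0247
grip_force: 25.0
```

Depth stopped at about 29.5 mm while the force rose to 11 N: bottomed. Now I release and lift.

Request:
{"method": "step_arm", "body": {"moves": [[2,0,0,-0.05,0],[4.5,0,0,-0.1,0],[4.5,0,0,-0.1,0],[4.5,0,0,-0.1,0],[4.5,0,0,-0.1,0]]}}

```text
time: 14.48
ee_pos: [0.49, 0.1067, 0.0995]
ee_rot: [-3.14, -0.0, 1.728]
wrist_force: [-0.5, 0.5, 0.4]
finger_gap: 0.0451
grip_force: 0.0
```

Request:
{"method": "step_arm", "body": {"moves": [[4.5,0,0,-2,0],[4.5,0,0,-5,0],[4.5,0,0,-9,0],[4.5,-6,0,-11,0],[4.5,-12,0,-11,0],[4.5,-16,0,-11,0],[4.5,-16,0,-11,0],[4.5,-16,0,-11,0]]}}

```text
time: 15.48
ee_pos: [0.5153, -0.0507, 0.2097]
ee_rot: [-3.141, -0.001, 1.727]
wrist_force: [0.0, -0.5, 0.9]
finger_gap: 0.0448
grip_force: 0.0
```

```bash
python3 - <<'E'
from h import *
from rig import robot
s=robot.sense();print(s['ee_pos'],s['ee_rot'],s['q'])
o=[]
for n,(x,y,w,h) in(("side",(190,110,120,90)),("top",(130,240,120,90))):
    P=robot.get_image(n);p=P["pixels"][:,:,::-1]
    print(n,[(np.round(d["point"],1),round(d["conf"],2)) for d in robot.recognise("hood_tab",P)][:2])
    o.append(cv2.resize(p[y:y+h,x:x+w],(400,300),interpolation=cv2.INTER_CUBIC))
cv2.imwrite("pics/a4.png",np.hstack(o))
E
```

```text
[ 0.51529124 -0.05066689  0.20966055] [-3.14067310e+00 -1.03155864e-03  1.72747175e+00] [-1.20703899e-01  2.33209521e-01  1.69830692e+00  7.90895819e-04
  1.21124320e+00 -2.77658513e-01]
side [(array([250.4, 163.9]), 0.54)]
top [(array([166.3, 289.6]), 0.74)]
```

View pics/a4.png

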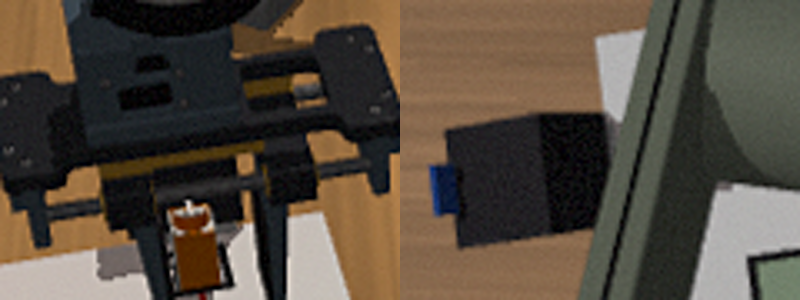

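The cell stands upright in the well at left crop (195,250). The hood is open with its blue tab at right crop (440,190). Next I estimate the hood angle and plan the sweep.

```bash
cat >> h.py <<'E'
A=.158;W=np.array([.4916,.107,.085])
def hp(x,y,z,th): # hinge frame -> world
    yy=y*np.cos(th)+z*np.sin(th);zz=-y*np.sin(th)+z*np.cos(th)
    return W+[np.cos(A)*x-np.sin(A)*(.033+yy),np.sin(A)*x+np.cos(A)*(.033+yy),.002+zz]
def wy(x,yy,zz): return hp(x,yy,zz,0)
E
python3 - <<'E'
from h import *
from rig import robot
np.set_printoptions(precision=1,suppress=True)
for th in(1.6,1.8,2.0,2.1):
    print(th,*[proj('top',hp(x,y,z,th))[0] for x,y,z in[(0,-.088,.061),(-.036,-.079,.063),(.036,-.079,.063),(.036,-.079,0),(-.036,-.079,0)]],proj('side',hp(0,-.088,.061,th))[0])
s=robot.sense();p=wy(0,.135,.03);print(p);np.set_printoptions(precision=4);go(s,p[0],p[1],.21,np.pi/2+A);print(ray('top',(55,275),.05))
E
```

```text
1.6 [149.3 293.8] [152.1 312.5] [148.2 275.4] [180.2 270.7] [184.4 307.7] [237.2 126.7]
1.8 [143.8 294.9] [147.5 313.2] [143.7 276.7] [172.5 271.9] [176.6 308.9] [237.  128.1]
2.0 [140.6 295.8] [145.2 313.6] [141.4 277.8] [165.7 273.2] [169.7 309.9] [237.1 131.4]
2.1 [139.9 296.1] [144.8 313.6] [141.1 278.2] [162.7 273.7] [166.7 310.4] [237.4 133.7]
[0.5 0.3 0.1]
shift cm [32.69  0.13  0.01] turn 0.001 t 15.68
[0.5135 0.4544 0.05  ]
```

Hood angle is about 1.85 rad. I go over and beyond the hood with the fingers closed, then lower.

Request:
{"method": "step_arm", "body": {"moves": [[0,6,0,0,0],[0,12,0,0,0],[0,18,0,0,0],[0,24,0,0,0],[0,29,0,0,0],[0,32.7,0,0,0],[0,32.7,0,0,0],[0,32.7,0,3,0],[0,32.7,0,6.5,0],[0,32.7,0,6.5,0]]}}

```text
time: 16.92
ee_pos: [0.4627, 0.2703, 0.1429]
ee_rot: [-3.136, 0.002, 1.728]
wrist_force: [0.3, -0.9, 0.2]
finger_gap: 0.0006
grip_force: 0.0
```

```bash
python3 - <<'E'
from h import *
from rig import robot
s=robot.sense();R=Ro.from_euler('xyz',s['ee_rot']).as_matrix()
def sh(yy,zz,l): print(l,((R.T@(wy(0,yy,zz)-s['ee_pos']))*100).round(2))
for th in(1.85,1.7,1.55): 
    e=np.array([-.097,.063]);c,q=np.cos(th),np.sin(th);yy,zz=e[0]*c+e[1]*q,-e[0]*q+e[1]*c;sh(yy+.016,zz-.02,('end',th))
for th in np.arange(1.5,-.01,-.1):
    e=np.array([-.090,.063]);c,q=np.cos(th),np.sin(th);yy,zz=e[0]*c+e[1]*q,-e[0]*q+e[1]*c;sh(yy+.016,zz,('tab',round(th,1)))
E
```

```text
('end', 1.85) [-2.95  0.29  0.01]
('end', 1.7) [-4.19  0.28 -1.21]
('end', 1.55) [-5.59  0.28 -2.23]
('tab', np.float64(1.5)) [-6.04  0.27 -3.82]
('tab', np.float64(1.4)) [-7.01  0.27 -4.34]
('tab', np.float64(1.3)) [-8.03  0.27 -4.75]
('tab', np.float64(1.2)) [-9.08  0.27 -5.06]
('tab', np.float64(1.1)) [-10.16   0.26  -5.27]
('tab', np.float64(1.0)) [-11.26   0.27  -5.36]
('tab', np.float64(0.9)) [-12.35   0.27  -5.35]
('tab', np.float64(0.8)) [-13.44   0.27  -5.23]
('tab', np.float64(0.7)) [-14.52   0.27  -5.  ]
('tab', np.float64(0.6)) [-15.56   0.27  -4.66]
('tab', np.float64(0.5)) [-16.57   0.28  -4.22]
('tab', np.float64(0.4)) [-17.53   0.28  -3.68]
('tab', np.float64(0.3)) [-18.42   0.29  -3.05]
('tab', np.float64(0.2)) [-19.26   0.29  -2.33]
('tab', np.float64(0.1)) [-20.01   0.3   -1.53]
('tab', np.float64(-0.0)) [-20.68   0.3   -0.66]
```

Request:
{"method": "step_arm", "body": {"moves": [[0,-1.5,0.3,0,0],[0,-3,0.3,0,0],[0,-3.6,0.3,-0.6,0],[0,-4.2,0.3,-1.2,0],[0,-4.9,0.3,-1.8,0],[0,-5.6,0.3,-2.6,0],[0,-6.1,0.3,-3.4,0],[0,-6.1,0.3,-3.4,0]]}}

```text
time: 17.92
ee_pos: [0.4776, 0.2117, 0.1798]
ee_rot: [3.14, -0.0, 1.727]
wrist_force: [-0.3, -0.1, -1.3]
finger_gap: 0.0008
grip_force: 0.0
```

```bash
python3 - <<'E'
from h import *
from rig import robot
P=robot.get_image("top");Q=robot.get_image("side")
cv2.imwrite("pics/a5.png",np.hstack([cv2.resize(P["pixels"][240:330,110:230,::-1],(400,300)),cv2.resize(Q["pixels"][90:210,170:330,::-1],(400,300))]))
E
```

```text
(no output)
```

View pics/a5.png

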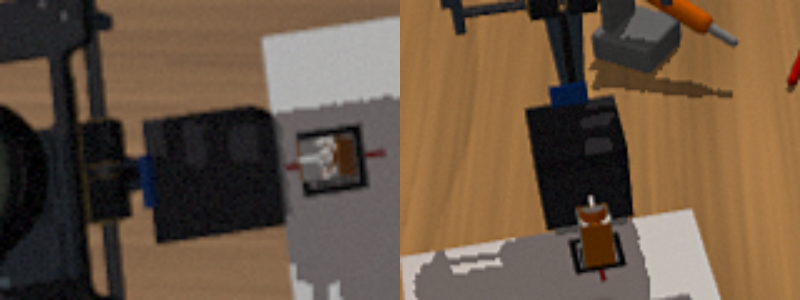

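The left view shows the fingers right behind the tab at (145,180), with the hood now near vertical (about 1.6 rad). The right view shows the fingertips behind the blue tab at (568,95), and the cell is still seated. I continue along the arc.

Request:
{"method": "step_arm", "body": {"moves": [[0,-0.9,0,-0.5,0],[0,-1.9,0,-1.0,0],[0,-3.0,0,-1.4,0],[0,-4.1,0,-1.7,0],[0,-5.2,0,-1.8,0],[0,-5.2,0,-1.8,0]]}}

```text
time: 18.77
ee_pos: [0.4854, 0.1596, 0.1971]
ee_rot: [3.141, 0.0, 1.727]
wrist_force: [-0.2, 0.2, 0.3]
finger_gap: 0.0003
grip_force: 0.0
```

```bash
python3 - <<'E'
from h import *
from rig import robot
s=robot.sense();print(s['wrist_force'],s['moment'],s['joint_efforts'])
P=robot.get_image("top");Q=robot.get_image("side")
cv2.imwrite("pics/a6.png",np.hstack([cv2.resize(P["pixels"][240:330,110:230,::-1],(400,300)),cv2.resize(Q["pixels"][90:210,170:330,::-1],(400,300))]))
E
```

```text
[-0.21231474  0.24629831  0.27572381] [-0.07885797  0.0256542  -0.03198295] [-3.48157743e-01 -3.57258439e+01 -2.24440634e+01  2.16909789e-02
  3.42232198e-02 -4.73174115e-02]
```

View pics/a6.png

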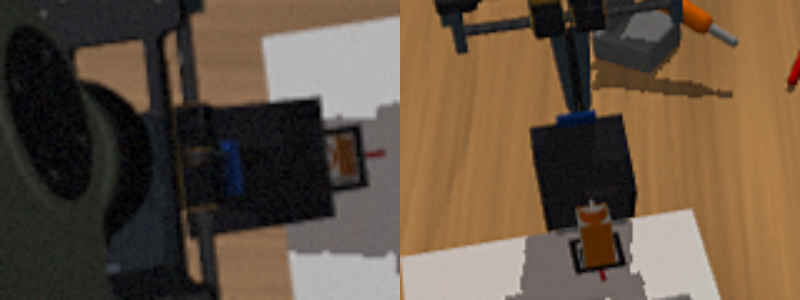

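The left view shows the hood tilted forward, with the tab at (230,165) and the finger behind it. The hood is following, so I continue down the arc.

Request:
{"method": "step_arm", "body": {"moves": [[0,-1.0,0,-0.1,0],[0,-2.1,0,0,0],[0,-3.2,0,0.2,0],[0,-4.3,0,0.6,0],[0,-5.3,0,1.0,0],[0,-6.2,0,1.5,0],[0,-7.1,0,2.2,0],[0,-7.1,0,2.2,0]]}}

```text
time: 19.88
ee_pos: [0.4959, 0.0898, 0.1742]
ee_rot: [-3.14, 0.0, 1.727]
wrist_force: [-0.5, -0.0, 0.1]
finger_gap: -0.0
grip_force: 0.0
```

Request:
{"method": "step_arm", "body": {"moves": [[0,-0.8,0,0.7,0],[0,-1.4,0,1.4,0],[0,-1.8,0,2.0,0],[0,-1.8,0,2.4,0],[0,-1.8,0,2.4,0]]}}

```text
time: 20.5
ee_pos: [0.4989, 0.0729, 0.1506]
ee_rot: [-3.141, -0.001, 1.728]
wrist_force: [-0.1, 1.1, 0.8]
finger_gap: 0.0007
grip_force: 0.0
```

Request:
{"method": "step_arm", "body": {"moves": [[0,0,0,0.1,0],[0,0,0,0.2,0],[0,0,0,0.3,0],[0,0,0,0.3,0]]}}

```text
time: 21.0
ee_pos: [0.4991, 0.073, 0.1501]
ee_rot: [3.14, -0.0, 1.728]
wrist_force: [-4.2, -0.3, 12.9]
finger_gap: 0.0006
grip_force: 6.6
```

Firm contact at the shut height. I lift away and look.

Request:
{"method": "step_arm", "body": {"moves": [[0,0,0,-1,0],[0,0,0,-4,0],[0,-4,0,-8,0],[0,-10,0,-10,0],[0,-16,0,-10,0],[0,-22,0,-10,0],[0,-28,0,-10,0],[0,-28,0,-10,0],[0,-28,0,-10,0]]}}

```text
time: 22.12
ee_pos: [0.5427, -0.2033, 0.2477]
ee_rot: [-3.141, -0.001, 1.727]
wrist_force: [-0.3, 0.8, 0.5]
finger_gap: 0.0003
grip_force: 0.0
```

```bash
python3 - <<'E'
from h import *
from rig import robot
P=robot.get_image("top");Q=robot.get_image("side")
for n,I in(("top",P),("side",Q)):
    print(n,[(np.round(d["point"],1),round(d["conf"],2)) for d in robot.recognise("hood_tab",I)][:2],proj(n,np.array([hp(0,-.088,.063,t) for t in(0,.1)])))
    for t in("cast","jar","cell_blank","cell_green"): print(t,[(np.round(d["point"],1),round(d["conf"],2)) for d in robot.recognise(t,I)][:1])
cv2.imwrite("pics/a7.png",np.hstack([cv2.resize(P["pixels"][220:310,160:280,::-1],(400,300)),cv2.resize(Q["pixels"][100:220,170:330,::-1],(400,300))]))
E
```

```text
top [(array([208.6, 282.7]), 0.59)] [[230.1598791  282.54877412]
 [225.98665529 282.96094092]]
cast [(array([360.8, 188.3]), 0.69)]
jar [(array([296.2, 178.3]), 0.86)]
cell_blank []
cell_green []
side [] [[249.67020971 184.03843366]
 [248.66773387 178.259571  ]]
cast [(array([380.8, 352.2]), 0.8)]
jar [(array([385.5, 267.4]), 0.96)]
cell_blank [(array([274.6, 361.5]), 0.65)]
cell_green [(array([285.7, 334.8]), 0.61)]
```

View pics/a7.png

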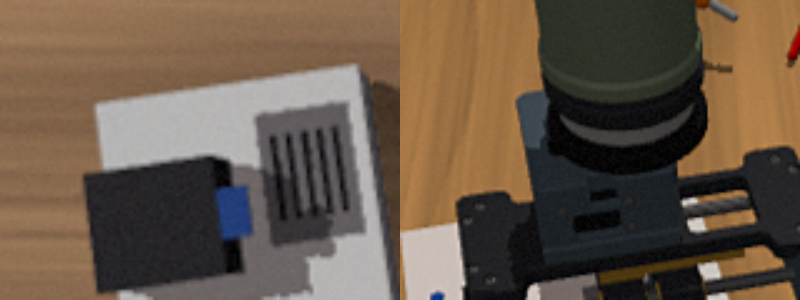

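The tab is at (229.9,283), against (230.2,282.5) predicted for a shut hood, so it is shut. The arm is clear.

```bash
python3 -c "
from rig import robot
print(robot.hand_in())"
```

```text
the job is handed in; nothing more can be done
None
```

I handed the job in at about 22 s of the 64 s allowed. The amber cell bottomed on the spacer about 29.5 mm below the deck at about 11 N, I let go of it, and the last picture shows the hood shut with the arm clear; no verdict came back.

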